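# Charge the bench hand pump

## Task

Charge the hand pump on the bench: push the lever of its bleed valve round until it stands fully across the pump, then pump the spring plunger with full strokes, letting it come all the way up each time, until the indicator pin has come fully out. Only push with the fingers: do not touch the pin itself, do not disturb the small things standing round the pump, and finish with the valve shut and the plunger let right up.

Things in the scene. Friction and masses are not known exactly. Their poses are not given: they have to be found in the camera images.
- bench_pump: Hand pump screwed to the bench: base plate 90 (x) x 215 (y) x 10 mm with a grey block 40 x 190 mm, 43 mm high, and three columns in a row along y: in the middle the barrel with the black plunger knob; 72 mm to -y the indicator pin; 80 mm to +y the bleed valve with its lever, a brass stub beyond it. Origin: centre of the underside; x points away from the robot at yaw 0, z up.
- bleed_valve (a joint): Angle of the valve lever (rad) about the vertical, anticlockwise from above. 0: open, lever along the pump, pointing outward to its +y side. 1.57 (end stop): shut, lever across the pump, pointing to its -x side (the robot's). Starts between 0 and 0.3, stays where left; about 1.5 N at the grip turns it. While it is open, pumping does nothing.
- valve_pivot (a point): Pivot of the valve lever, at the lever's mid-thickness, 70 mm above the bench.
- valve_grip (a point): Middle of the lever's dark grip, 50 mm from the pivot, at mid-thickness. The grip is 14 mm wide, 44 mm long (28 to 72 mm from the pivot), 9 mm thick. Under it, free space down to the bench beyond the base plate.
- plunger (a joint): How far the spring plunger is pressed down (m): 0 fully up, 0.016 at the bottom stop. The spring pushes back with 3.5 N at the top and 7.5 N at the bottom (about 12 N while it drives the pin), and returns it by itself within 0.5 s.
- plunger_top (a point): Middle of the top face of the plunger's black round knob, 42 mm in diameter; 112 mm above the bench when up, 96 mm when pressed home.
- indicator (a joint): How far the indicator pin has risen (m); starts between 0 and 0.012. With the valve shut, each full stroke of the plunger (right down, right up) raises it to about the next of the steps 0.005, 0.010, 0.015, 0.020, 0.025. 0.025 is fully out; more strokes then do nothing. A short stroke gives less or nothing. The pin stays up when the plunger returns.
- indicator_pin: Bright steel pin 10 mm in diameter that rises straight up out of a collar whose top is 62 mm above the bench. Origin: middle of its top face, 68 mm above the bench with the pin in, 93 mm fully out; a dark ring 3 mm high round its foot then shows above the collar. Must not be touched.
- vial_d: Loose glass vial, 37 mm in diameter, 70 mm high, dark cap, standing behind the indicator. Origin: centre of its underside.
- vial_b: Loose glass vial, 27 mm in diameter, 57 mm high, white cap, standing behind the barrel. Origin: centre of its underside.
- pipette_bulb: Loose rubber pipette bulb, 81 x 41 x 41 mm, lying in front of the indicator. Origin: at its underside.
- tweezers: Loose steel tweezers, 122 x 10 x 14 mm, lying in front of the barrel. Origin: centre of the underside.

How it is judged:
By the outcome, as a careful person would: the job done as asked, in the order asked, and still so for the second after the job is handed in, with the robot touching nothing.
It also fails if it takes over 64 s, if anything falls off the work surface, if the arm or the gripper's body presses on something with over 40 N, if the wrist force passes 120 N, or if a joint passes its speed limit or range.

## Robot

A 6-joint arm with a two-finger parallel gripper is mounted at the origin on a cart in front of the work surface, level with it; the furniture and walls round the work are solid. World frame = base frame: x ahead of the robot, y to its left, z up, the work surface at z = 0. Lengths are in m, angles in rad, forces in N, time in s.
With the tool pointing down it reaches from about 0.375 to 0.75 m from the base axis. Payload 9 kg.
Tool frame: the origin (TCP) lies on the mounting face of the last link; the fingertips stand 173 mm ahead of it and the grasp point (between the pads) lies 155 mm ahead of it; z points along the fingers, y is the line along which they close (so a half turn about z gives the same grasp; the last joint's range is limited). The gripper opens to 85 mm and grips with 20 to 120 N. Pads are 22 mm wide; open, the fingers measure 114 mm over their backs; the gripper's body (76 mm by 85 mm) begins 54 mm behind the grasp point. The pads swing forward as they close: fully open they stand 13 mm farther back than shut.
Start: joints at [0.936, 0.104, 0.097, 1.564, 0, 1.353], TCP at [0.243, 0.549, 0.405] pointing down, gripper open.
Joint ranges: [-2.99, 2.99], [-0.84, 1.86], [-1.1, 1.16], [-1.84, 2.11], [-1.51, 1.56], [-3.14, 3.14]. Speed limits (rad/s): [2.22, 2.22, 2.57, 3.14, 3.14, 3.14].

## Interface

Orientations are given as a 3x3 rotation matrix whose columns are the frame's x, y, z axes.
In Python, from workcell import arm, viewer gives the robot as it stands.
- The arm moves only by the tool jog_arm, never from a script. Its argument "rows" is text: rows parted by semicolons, each of 7 numbers parted by spaces: the shift along the tool's x, y, z in units of 2 cm (1.0 is 2 cm), then the turn, a rotation vector about the tool's x, y, z in units of 5 degrees (1.0 is 5 degrees), then the gripper's target within -1 to 1 (shut at 1, half-way at 0, fully open at -1). A call has 1 to 12 rows; each row shifts and turns the commanded pose from where the row before left it, along the tool's axes as they then stand; what a row does not reach is not made up. A row lasts 1/12 s, in which the tool goes at most 41.7 mm and 7.16 degrees, less where a joint would pass 70% of its speed; a pose out of reach is approached as far as the arm can. A call with a number of a shift or a turn outside -1 to 1 is refused whole. A call with a gripper value outside its range is refused whole. The fingers move at their own pace and stop on an object; "grip_force" is the grip in N (left out, the last holds). Time passes only in rows, so rows that do not move let the fingers close. It gives the time, the measured TCP pose, the force, the opening and the grip force at its end, in the units of the state.
- arm.read_state(): the state, without advancing time (a new reading comes with each control period).
- viewer.read_camera(name): name is "side" or "top" or "wrist"; returns (picture, depth): 384x512x3 uint8, red, green, blue; 384x512 float32, m along the optical axis (not along the pixel's ray), 0 where there is no reading.
- viewer.camera_params(name): a dict with "mtx" (3x3 intrinsics, pixels), "k1" (the pictures are not rectified: a ray, as slopes to the right and down, at radius r is drawn at 1 + k1 r^2 times it, then the intrinsics apply), "extrinsics" (4x4, takes a point from world to camera coordinates). Camera axes: x right, y down, z forward; pixel columns grow to the right and rows downward; lengths in m; the calibration is good to about 2 mm. A picture is of the moment at which its call begins: read the wrist's pose just before it. camera_params takes no time and is no camera call; for the wrist camera it gives the pose at the moment of the call.
- arm.hand_in(): hands the job in; it is judged then, once.
The state is a dict: "clock": time; "qpos": joint angles; "qvel": joint speeds; "tau": joint torques, N m; "ee_pos": TCP position; "ee_rot": TCP orientation; "wrist_force": force on the tool from outside, world axes, zero at the start; "ft_torque": the same for the moment, N m; "finger_gap": finger opening in m; "finger_force": force on a finger pad.
Only numpy, scipy, OpenCV 4.12 (cv2) and the standard library are available. Lean on these libraries where they do the work, as an engineer would, in place of code of your own. Each camera call takes 0.05 s, during which the arm holds its last target. There are 200 camera calls.

## Working session

There is one attempt and no reset: what is moved stays moved. The work goes in short steps, Python scripts to look and compute and a tool call to move; the robot and the scene stay as the last step left them, time stands still between calls to the robot, and variables do not carry over. Pictures are saved under pics/ and viewed, at most 10 in all, crops included, and the job is handed in when it is done.

Besides the shell and the picture viewer there is one more tool, called after ">>>" as name(argument=value, ...), one argument or row to a line, values as JSON. jog_arm: Moves the arm, as the interface text tells. Shifts and turns lie within -1 to 1; 1 stands for 2 cm of shift or 5 degrees of turn. Its arguments: {"type":"object","properties":{"rows":{"type":"string"},"grip_force":{"type":"number"}},"required":["rows"]}

```bash
mkdir -p pics; cat > h.py <<'E'
import numpy as np, cv2
from workcell import arm, viewer
def cam(n):
    p=viewer.camera_params(n); im,d=viewer.read_camera(n); return im,d,p
def world(p,u,v,d):
    K=np.array(p["mtx"]);x=cv2.undistortPoints(np.array([[[u,v]]],float),K,np.array([p["k1"],0,0,0.]))[0,0]
    T=np.linalg.inv(np.array(p["extrinsics"])); return x,T
def onplane(p,u,v,z):
    x,T=world(p,u,v,0); r=T[:3,:3]@np.array([x[0],x[1],1]); o=T[:3,3]; return o+r*(z-o[2])/r[2]
def bydepth(p,u,v,d):
    x,T=world(p,u,v,0); return T[:3,:3]@(np.array([x[0],x[1],1])*d)+T[:3,3]
def cloud(p,d):
    h,w=d.shape;g=np.stack(np.meshgrid(np.arange(w),np.arange(h)),-1).reshape(-1,1,2).astype(float)
    x=cv2.undistortPoints(g,np.array(p["mtx"]),np.array([p["k1"],0,0,0.]))[:,0]
    T=np.linalg.inv(np.array(p["extrinsics"])); q=np.c_[x,np.ones(len(x))]*d.reshape(-1,1)
    return (q@T[:3,:3].T+T[:3,3]).reshape(h,w,3)
E
python3 - <<'E'
from h import *
for n in("top","side"):
    im,d,p=cam(n); cv2.imwrite(f"pics/{n}0.png",im[:,:,::-1]); np.savez(f"{n}0",im=im,d=d); print(n,p)
s=arm.read_state();print(s)
E
```

```text
top {'mtx': array([[426.49812499,   0.        , 253.52838546],
       [  0.        , 426.49812499, 198.36801299],
       [  0.        ,   0.        ,   1.        ]]), 'k1': -0.1617394633640673, 'extrinsics': array([[-0.02901908, -0.99933878, -0.02190641, -0.15694919],
       [-0.98415054,  0.03239995, -0.17435013,  0.55968429],
       [ 0.17494461,  0.01649973, -0.98444001,  0.86592112],
       [ 0.        ,  0.        ,  0.        ,  1.        ]])}
side {'mtx': array([[419.9503812 ,   0.        , 248.36937741],
       [  0.        , 419.9503812 , 194.82789014],
       [  0.        ,   0.        ,   1.        ]]), 'k1': 0.023433948362230915, 'extrinsics': array([[-0.81841355, -0.57425881,  0.02064159,  0.35807758],
       [-0.36963587,  0.49860907, -0.78406525,  0.36627915],
       [ 0.43996429, -0.6493195 , -0.62033507,  0.54041335],
       [ 0.        ,  0.        ,  0.        ,  1.        ]])}
{'clock': 0.1, 'qpos': array([9.36311293e-01, 1.04649632e-01, 9.65427232e-02, 1.56391512e+00,
       7.00033576e-06, 1.35310285e+00]), 'qvel': array([-0.00110139, -0.00085798,  0.00209084, -0.00106746,  0.000545  ,
       -0.00062015]), 'tau': array([ 7.08803724e-03, -5.58207107e+01,  5.04719102e+01,  1.31014193e-02,
       -2.34822264e-04,  1.10444057e-05]), 'ee_pos': array([0.24282369, 0.54855924, 0.40399171]), 'ee_rot': array([[-9.14392412e-01,  4.04828334e-01, -7.32186325e-04],
       [ 4.04828905e-01,  9.14391924e-01, -9.82999745e-04],
       [ 2.71559113e-04, -1.19525770e-03, -9.99999249e-01]]), 'wrist_force': array([-0.63765285, -1.41907588, -0.1862575 ]), 'ft_torque': array([-0.00471471,  0.01329204,  0.05056477]), 'finger_force': 0.0, 'finger_gap': 0.08548660414980543}
```

View pics/top0.png

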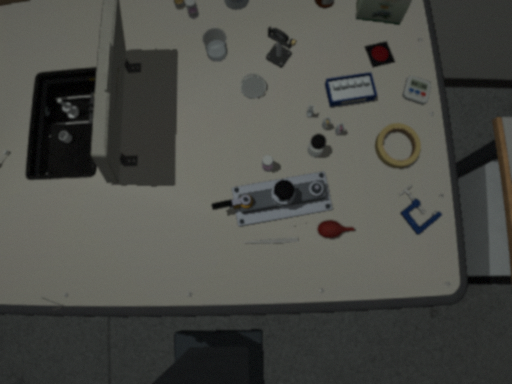

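View pics/side0.png

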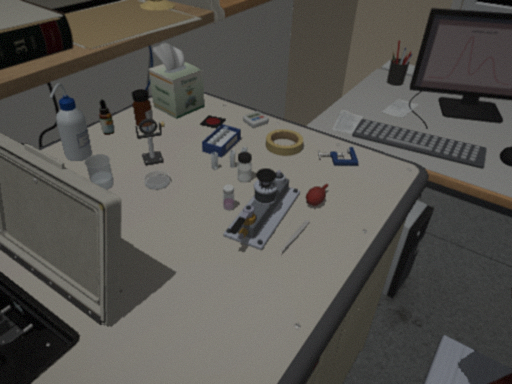

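The top view shows the knob at (284,190), the indicator at (317,187) and the lever grip at (213–232,205). The pump is yawed by a few degrees. Next I'll measure it.

```bash
python3 - <<'E'
from h import *
z=np.load("top0.npz");im,d=z["im"],z["d"];p=viewer.camera_params("top")
C=cloud(p,d)
g=im.max(2)
crop=im[140:260,195:370]; cv2.imwrite("pics/c.png",cv2.resize(crop[:,:,::-1],None,fx=4.5,fy=4.5,interpolation=cv2.INTER_CUBIC))
m=(g<50).astype(np.uint8); m[:140]=0;m[260:]=0;m[:,:200]=0;m[:,370:]=0
n,l,st,c=cv2.connectedComponentsWithStats(m)
for i in range(1,n):
    if st[i,4]>15:
        P=C[l==i]; print(st[i],c[i].round(1),"z med",np.median(P[:,2]).round(3),"xy med",np.median(P,0).round(3))
        for h in(.112,.074): print(onplane(p,*c[i],h).round(4))
# pts by height
W=C[140:260,195:370].reshape(-1,3)
for a,b in((.100,.125),(.06,.085),(.045,.06),(.03,.05)):
    Q=W[(W[:,2]>a)&(W[:,2]<b)]; print(a,b,len(Q),Q.mean(0).round(4),Q.min(0).round(3),Q.max(0).round(3))
B=W[(W[:,2]>.005)&(W[:,2]<.016)]
r=cv2.minAreaRect((B[:,:2]*1000).astype(np.float32));print(r)
E
```

```text
[311 140  15   9 111] [318.2 143.6] z med 0.07 xy med [ 0.666 -0.317  0.07 ]
[ 0.6522 -0.3105  0.112 ]
[ 0.6639 -0.3161  0.074 ]
[243 180  83  34 763] [284.6 196.9] z med 0.048 xy med [ 0.55  -0.241  0.048]
[ 0.5441 -0.2372  0.112 ]
[ 0.5509 -0.2393  0.074 ]
[312 186   9   7  26] [316.1 189.4] z med 0.062 xy med [ 0.566 -0.307  0.062]
[ 0.5571 -0.3007  0.112 ]
[ 0.5645 -0.3058  0.074 ]
[212 200  29  11 154] [225.6 205. ] z med 0.073 xy med [ 0.54  -0.115  0.073]
[ 0.5315 -0.1194  0.112 ]
[ 0.5377 -0.1162  0.074 ]
[326 231  18   7  44] [335.2 234.6] z med 0.03 xy med [ 0.472 -0.348  0.03 ]
[ 0.4655 -0.3336  0.112 ]
[ 0.4687 -0.3402  0.074 ]
0.1 0.125 328 [ 0.5593 -0.2357  0.1111] [ 0.54  -0.255  0.104] [ 0.579 -0.217  0.117]
0.06 0.085 618 [ 0.5696 -0.2096  0.0731] [ 0.53  -0.332  0.06 ] [ 0.676 -0.086  0.083]
0.045 0.06 418 [ 0.5879 -0.2421  0.0528] [ 0.528 -0.335  0.045] [ 0.677 -0.143  0.06 ]
0.03 0.05 1356 [ 0.55   -0.2574  0.0407] [ 0.468 -0.361  0.03 ] [ 0.682 -0.125  0.05 ]
((559.8722534179688, -230.59046936035156), (396.1690673828125, 262.08160400390625), 86.14306640625)
```

View pics/c.png

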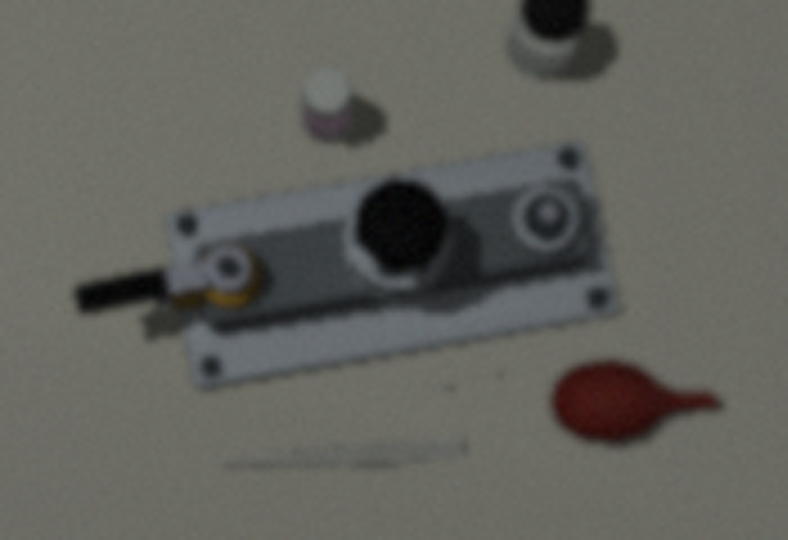

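The crop confirms the layout: knob at (400,225), pin at (548,213), pivot about (230,267), lever grip from (78,297) to (160,285). The tweezers and bulb are on the near side and the vials behind. Before travelling I'll work out the yaw, the points and the obstacles.

```bash
python3 - <<'E'
from h import *
p=viewer.camera_params("top")
f=lambda a,b,z:onplane(p,195+(a+.5)/4.5-.5,140+(b+.5)/4.5-.5,z).round(4)
s=[f(*q,.012) for q in((187,223),(569,157),(598,298),(210,366))]
c=np.mean(s,0);ax=(s[0]-s[1])+(s[3]-s[2]);yaw=np.arctan2(-ax[0],ax[1]);print(s,c,"yaw",yaw)
y=np.array([-np.sin(yaw),np.cos(yaw)]);print("knob pred",c[:2],"pivot",c[:2]+.08*y,"pin",c[:2]-.072*y)
print("knob",f(400,225,.112),"pivot",f(230,267,.078),"pin",f(548,213,.07))
e=[f(*q,.0745)for q in((78,297),(162,284))];print("grip ends",e)
ps=viewer.camera_params("side")
W=np.r_[cloud(p,np.load("top0.npz")["d"]).reshape(-1,3),cloud(ps,np.load("side0.npz")["d"]).reshape(-1,3)]
H=np.full((12,12),0.)
i=((W[:,0]-.1)/.08).astype(int);j=((W[:,1]+.4)/.1).astype(int)
for a in range(12):
    print(round(.1+.08*a,2),[round(float(np.percentile(q,99)),2) if len(q:=W[(i==a)&(j==b)&(W[:,0]>.1)&(W[:,1]>-.4)][:,2])>5 else None for b in range(11)])
E
```

```text
[array([ 0.583 , -0.1354,  0.012 ]), array([ 0.6104, -0.3271,  0.012 ]), array([ 0.5386, -0.3374,  0.012 ]), array([ 0.5111, -0.1451,  0.012 ])] [ 0.560775 -0.23625   0.012   ] yaw 0.14200642789477028
knob pred [ 0.560775 -0.23625 ] pivot [ 0.54945263 -0.15705528] pin [ 0.57096513 -0.30752525]
knob [ 0.5588 -0.2355  0.112 ] pivot [ 0.5484 -0.1585  0.078 ] pin [ 0.5705 -0.3072  0.07  ]
grip ends [array([ 0.5373, -0.0878,  0.0745]), array([ 0.5421, -0.1268,  0.0745])]
0.1 [-0.89, -0.89, 0.0, 0.0, -0.2, -0.22, -0.89, -0.89, -0.89, -0.89, -0.89]
0.18 [-0.89, -0.89, -0.89, -0.89, -0.89, -0.89, -0.89, 0.62, -0.89, -0.89, -0.89]
0.26 [0.0, 0.0, 0.0, 0.0, 0.0, 0.0, 0.0, 0.0, 0.0, None, None]
0.34 [0.0, 0.0, 0.95, 0.0, 0.0, 0.0, 0.0, 0.0, 0.0, None, None]
0.42 [0.04, 0.01, 0.01, 0.0, 0.0, 0.0, 0.0, 0.0, 0.0, None, None]
0.5 [0.07, 0.11, 0.08, 0.07, 0.0, 0.0, 0.0, 0.0, 0.0, None, None]
0.58 [0.07, 0.06, 0.06, 0.0, 0.23, 0.24, 0.01, 0.01, 0.0, None, None]
0.66 [0.07, 0.03, 0.0, 0.0, 0.24, 0.24, 0.0, 0.0, 0.01, None, None]
0.74 [0.04, 0.0, 0.01, 0.0, 0.24, 0.24, 0.0, 0.0, 0.0, None, None]
0.82 [0.04, 0.1, 0.01, 0.0, 0.24, 0.24, 0.0, 0.0, 0.0, None, None]
0.9 [0.32, 0.32, 0.37, 0.38, 0.38, 0.24, 0.29, 0.29, 0.0, None, None]
0.98 [0.32, 0.32, 0.38, 0.38, 0.0, 0.0, 0.0, 0.0, 0.0, 0.0, None]
```

>>> jog_arm(
  rows="0 -0.5 0 0 0 -0.914 1;0 -0.8 0 0 0 -0.914 1;0 -0.8 0 0 0 -0.914 1;0 -0.8 0 0 0 -0.914 1;0 -0.8 0 0 0 -0.914 1;0 -0.8 0 0 0 -0.914 1;0 -0.8 0 0 0 -0.914 1;-0.2 -0.9 0 0 0 0 1;-0.2 -0.9 0 0 0 0 1;-0.2 -0.9 0 0 0 0 1;-0.2 -0.9 0 0 0 0 1;-0.2 -0.9 0 0 0 0 1",
  grip_force=60,
)

```text
clock: 1.1
ee_pos: [0.2584, 0.3582, 0.4044]
ee_rot: [[-0.99, -0.141, -0.0], [-0.141, 0.99, -0.0], [0.0, -0.0, -1.0]]
wrist_force: [0.2, -0.3, 0.2]
finger_gap: 0.0002
finger_force: 0.0
```

>>> jog_arm(
  rows="-0.5 -0.95 0 0 0 0 1;-0.5 -0.95 0 0 0 0 1;-0.5 -0.95 0 0 0 0 1;-0.5 -0.95 0 0 0 0 1;-0.5 -0.95 0 0 0 0 1;-0.5 -0.95 0 0 0 0 1;-0.5 -0.95 0 0 0 0 1;-0.5 -0.95 0 0 0 0 1;-0.5 -0.95 0 0 0 0 1;-0.5 -0.95 0 0 0 0 1;-0.5 -0.95 0 0 0 0 1;-0.5 -0.95 0 0 0 0 1",
)

```text
clock: 2.1
ee_pos: [0.4097, 0.1492, 0.4044]
ee_rot: [[-0.99, -0.141, -0.0], [-0.141, 0.99, 0.0], [0.0, 0.0, -1.0]]
wrist_force: [0.3, 1.5, -0.4]
finger_gap: -0.0001
finger_force: 0.0
```

>>> jog_arm(
  rows="-0.2 -0.95 0 0 0 0 1;-0.2 -0.95 0 0 0 0 1;-0.2 -0.95 0 0 0 0 1;-0.2 -0.95 0 0 0 0 1;-0.2 -0.95 0 0 0 0 1;-0.2 -0.95 0 0 0 0 1;-0.2 -0.95 0 0 0 0 1;-0.2 -0.95 0 0 0 0 1;-0.2 -0.95 0 0 0 0 1;-0.2 -0.95 0 0 0 0 1;-0.2 -0.8 0 0 0 0 1;0 -0.3 0 0 0 0 1",
)

```text
clock: 3.1
ee_pos: [0.4832, -0.0551, 0.4041]
ee_rot: [[-0.99, -0.14, -0.001], [-0.14, 0.99, -0.0], [0.001, 0.0, -1.0]]
wrist_force: [0.4, -0.1, -0.3]
finger_gap: 0.0001
finger_force: 0.0
```

```bash
python3 - <<'E'
from h import *
im,d,p=cam("wrist"); cv2.imwrite("pics/w0.png",im[:,:,::-1]); np.savez("w0",im=im,d=d,K=p["mtx"],k=p["k1"],E=p["extrinsics"]);print(np.linalg.inv(p["extrinsics"])[:3].round(3))
E
```

```text
[[-0.139  0.941  0.308  0.403]
 [ 0.99   0.133  0.042 -0.067]
 [-0.001  0.311 -0.95   0.374]]
```

View pics/w0.png

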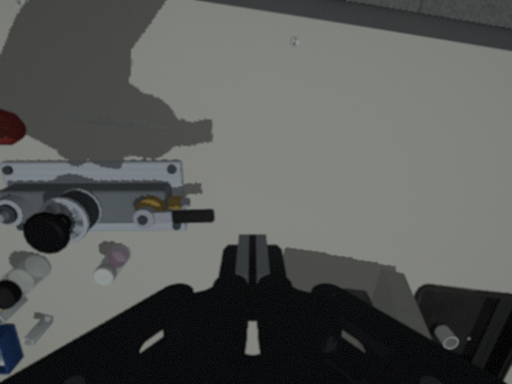

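The wrist view shows the knob at (47,232), the pivot at (143,218) and the grip from (173,217) to (214,215). The space around the grip is free.

```bash
python3 - <<'E'
from h import *
z=np.load("w0.npz");p=dict(mtx=z["K"],k1=float(z["k"]),extrinsics=z["E"])
for n,u,v,h in(("knob",47,232,.112),("pivot",143,218,.076),("grip0",173,216.5,.0745),("grip1",214,215,.0745),("screw",172,170,.012)):
    print(n,onplane(p,u,v,h).round(4))
print(arm.read_state()["ee_pos"])
E
```

```text
knob [ 0.5564 -0.2339  0.112 ]
pivot [ 0.5475 -0.1587  0.076 ]
grip0 [ 0.5423 -0.1288  0.0745]
grip1 [ 0.5348 -0.0877  0.0745]
screw [ 0.5122 -0.1467  0.012 ]
[ 0.48295825 -0.05510528  0.40411551]
```

>>> jog_arm(
  rows="-0.7 -0.75 0 0 0 0 1;-0.85 -0.77 0 0 0 0 1;-0.85 -0.77 0 0 0 0 1;-0.85 -0.77 0 0 0 0 1;-0.85 0 0.3 0 0 0 1;0 0 0.9 0 0 0 1;0 0 0.9 0 0 0 1;0 0 0.9 0 0 0 1;0 0 0.9 0 0 0 1;0 0 0.9 0 0 0 1;0 0 0.9 0 0 0 1;0 0 0.9 0 0 0 1",
)

```text
clock: 4.15
ee_pos: [0.5722, -0.1014, 0.2718]
ee_rot: [[-0.99, -0.142, -0.0], [-0.142, 0.99, 0.001], [0.0, 0.001, -1.0]]
wrist_force: [0.0, 0.8, -0.4]
finger_gap: -0.0002
finger_force: 0.0
```

>>> jog_arm(
  rows="0 0 0.9 0 0 0 1;0 0 0.85 0 0 0 1;0 0 0.4 0 0 0 1;0 0 0 0 0 0 1;0 0 0 0 0 0 1",
)

```text
clock: 4.57
ee_pos: [0.5724, -0.102, 0.23]
ee_rot: [[-0.99, -0.142, -0.0], [-0.142, 0.99, 0.0], [0.0, 0.0, -1.0]]
wrist_force: [-0.6, 0.4, 1.0]
finger_gap: 0.0003
finger_force: 0.0
```

```bash
python3 - <<'E'
from h import *
im,d,p=cam("wrist"); cv2.imwrite("pics/w1.png",im[:,:,::-1]);print(arm.read_state()["ee_pos"])
E
```

```text
[ 0.5728036  -0.10223516  0.23076116]
```

View pics/w1.png

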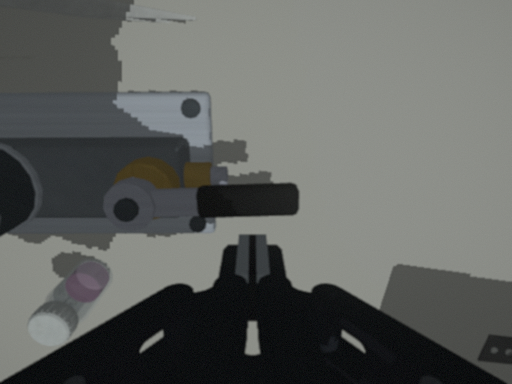

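The tip sits 10 mm or so behind the middle of the grip, and the lever is near 0. Next I'll sweep it round.

>>> jog_arm(
  rows="0.36 -0.1 0.22 0 0 0 1;0.36 -0.08 0 0 0 0 1;0.39 0.07 0 0 0 0 1;0.39 0.07 0 0 0 0 1;0.39 0.07 0 0 0 0 1;0.32 -0.08 0 0 0 0 1;0.32 -0.1 0 0 0 0 1;0.32 -0.14 0 0 0 0 1;0.32 -0.18 0 0 0 0 1;0.24 -0.24 0 0 0 0 1;0.22 -0.26 0 0 0 0 1;0.19 -0.27 0 0 0 0 1",
)

```text
clock: 5.62
ee_pos: [0.4998, -0.1383, 0.225]
ee_rot: [[-0.99, -0.141, -0.001], [-0.141, 0.99, 0.001], [0.001, 0.001, -1.0]]
wrist_force: [1.5, 2.0, 0.7]
finger_gap: -0.0002
finger_force: 1.1
```

>>> jog_arm(
  rows="0.1 -0.2 0 0 0 0 1;0.05 -0.2 0 0 0 0 1;0 0 0 0 0 0 1",
)

```text
clock: 5.87
ee_pos: [0.4982, -0.1455, 0.225]
ee_rot: [[-0.99, -0.142, -0.0], [-0.142, 0.99, 0.005], [-0.0, 0.005, -1.0]]
wrist_force: [0.4, 12.7, 3.5]
finger_gap: 0.0003
finger_force: 6.3
```

```bash
python3 - <<'E'
from h import *
im,d,p=cam("wrist"); cv2.imwrite("pics/w2.png",im[:,:,::-1]);s=arm.read_state();print(s["ee_pos"],s["wrist_force"])
E
```

```text
[ 0.49823642 -0.14532036  0.22497631] [ 0.72795095 11.420067    4.07135561]
```

View pics/w2.png

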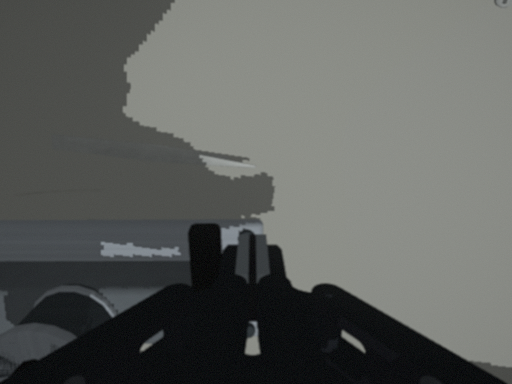

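The lever stands straight across the pump at x≈205 and the force is up at 11 N, so it is at the stop. I'll give it a small extra push, then back off and rise.

>>> jog_arm(
  rows="0 -0.1 0 0 0 0 1;0 0 0 0 0 0 1;0 0.4 0 0 0 0 1;0 0.6 0 0 0 0 1;0 0.2 0 0 0 0 1;0 0 -0.7 0 0 0 1;0 0 -0.9 0 0 0 1;0 0 -0.9 0 0 0 1;0 0 -0.9 0 0 0 1;0 0 -0.7 0 0 0 1;0 0 0 0 0 0 1;0 0 0 0 0 0 1",
)

```text
clock: 6.92
ee_pos: [0.4957, -0.1245, 0.3077]
ee_rot: [[-0.99, -0.141, 0.001], [-0.141, 0.99, -0.001], [-0.001, -0.001, -1.0]]
wrist_force: [0.6, -0.3, -0.5]
finger_gap: -0.0003
finger_force: 0.0
```

```bash
python3 - <<'E'
from h import *
s=arm.read_state();print(s["ee_pos"],s["wrist_force"])
im,d,p=cam("wrist"); cv2.imwrite("pics/w3.png",im[:,:,::-1])
C=cloud(p,d);W=C.reshape(-1,3);
Q=W[(W[:,2]>.066)&(W[:,2]<.08)&(W[:,0]<.53)&(W[:,0]>.45)&(W[:,1]>-.22)&(W[:,1]<-.15)]
if len(Q)>9:
    vx=cv2.fitLine(Q[:,:2].astype(np.float32),cv2.DIST_HUBER,0,1e-4,1e-4).ravel();print(len(Q),vx,np.degrees(np.arctan2(vx[1],vx[0])))
K=W[(W[:,2]>.105)&(W[:,2]<.12)&(W[:,1]<-.2)];print(len(K),K.mean(0) if len(K) else 0)
d=np.array([.558,-.235])-s["ee_pos"][:2];print("units",np.r_[d,0]@s["ee_rot"]/.02)
E
```

```text
[ 0.49566071 -0.12448367  0.30767647] [ 0.63481024 -0.31914716 -0.48953226]
1465 [ 0.9891877   0.14665487  0.5011812  -0.16447952] 8.433121
3015 [ 0.55631982 -0.23504047  0.11152862]
units [-2.30640786 -5.91020378  0.00945608]
```

View pics/w3.png

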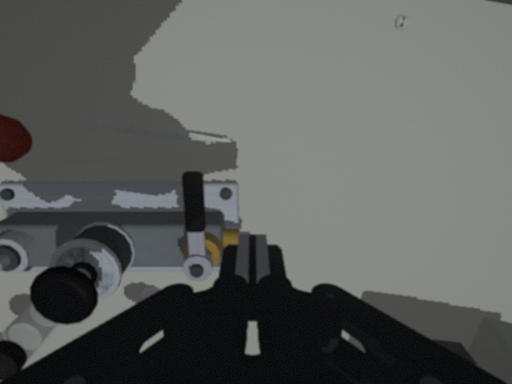

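The valve is shut: the lever fits at 8.4° against a pump yaw of 8.1°, so 90°. Next I'll go above the knob.

>>> jog_arm(
  rows="-0.33 -0.84 0 0 0 0 1;-0.33 -0.84 0 0 0 0 1;-0.33 -0.84 0 0 0 0 1;-0.33 -0.84 0 0 0 0 1;-0.33 -0.84 0 0 0 0 1;-0.33 -0.84 0 0 0 0 1;-0.3 -0.86 0 0 0 0 1;0 0 0.3 0 0 0 1;0 0 0.3 0 0 0 1;0 0 0.2 0 0 0 1;0 0 0 0 0 0 1;0 0 0 0 0 0 1",
)

```text
clock: 7.97
ee_pos: [0.5568, -0.2339, 0.2906]
ee_rot: [[-0.99, -0.142, -0.001], [-0.142, 0.99, 0.001], [0.001, 0.001, -1.0]]
wrist_force: [0.5, 0.6, 0.8]
finger_gap: -0.0001
finger_force: 0.0
```

>>> jog_arm(
  rows="0 0 0.15 0 0 0 1;0 0 0.25 0 0 0 1;0 0 0.25 0 0 0 1;0 0 0.25 0 0 0 1;0 0 0.2 0 0 0 1;0 0 0.1 0 0 0 1;0 0 0 0 0 0 1;0 0 0 0 0 0 1",
)

```text
clock: 8.63
ee_pos: [0.5575, -0.2346, 0.2694]
ee_rot: [[-0.99, -0.141, 0.002], [-0.141, 0.99, -0.001], [-0.002, -0.001, -1.0]]
wrist_force: [-5.6, 4.6, 17.8]
finger_gap: 0.0004
finger_force: 8.6
```

>>> jog_arm(
  rows="0 0 0.1 0 0 0 1;0 0 0 0 0 0 1",
)

```text
clock: 8.8
ee_pos: [0.5575, -0.2345, 0.2693]
ee_rot: [[-0.99, -0.142, 0.002], [-0.142, 0.99, -0.002], [-0.002, -0.002, -1.0]]
wrist_force: [-11.7, 7.0, 31.6]
finger_gap: 0.0002
finger_force: 15.6
```

>>> jog_arm(
  rows="0 0 -0.3 0 0 0 1;0 0 -0.5 0 0 0 1;0 0 -0.5 0 0 0 1;0 0 0 0 0 0 1;0 0 0 0 0 0 1;0 0 0 0 0 0 1;0 0 0 0 0 0 1;0 0 0 0 0 0 1;0 0 0 0 0 0 1",
)

```text
clock: 9.55
ee_pos: [0.5571, -0.2347, 0.2907]
ee_rot: [[-0.99, -0.141, -0.001], [-0.141, 0.99, 0.001], [0.001, 0.001, -1.0]]
wrist_force: [0.3, -0.6, 0.4]
finger_gap: -0.0
finger_force: 0.0
```

```bash
cat > pin.py <<'E'
from h import *
import sys
s=arm.read_state();print(s["clock"],s["ee_pos"],s["wrist_force"])
for n in ("side","top","wrist"):
    im,d,p=cam(n);cv2.imwrite(f"pics/{n}{sys.argv[1]}.png",im[:,:,::-1])
    C=cloud(p,d);r=np.hypot(C[...,0]-.570,C[...,1]+.307)
    Q=C[(r<.016)&(C[...,2]>.05)&(C[...,2]<.12)]
    k=np.hypot(C[...,0]-.557,C[...,1]+.235)
    N=C[(k<.019)&(C[...,2]>.085)&(C[...,2]<.122)][:,2]
    print(n,len(Q),np.sort(Q[:,2])[-8:].round(4) if len(Q) else 0,"knob",len(N),np.median(N) if len(N) else 0)
E
python3 pin.py 4
```

```text
9.55 [ 0.55707581 -0.23467185  0.29065931] [ 0.33932814 -0.64624079  0.39880827]
side 104 [0.0733 0.0735 0.0739 0.074  0.0741 0.0743 0.0743 0.0745] knob 177 0.11112978227890746
top 133 [0.0728 0.0729 0.0731 0.0741 0.0741 0.0744 0.0753 0.0755] knob 0 0
wrist 1647 [0.0747 0.0748 0.0748 0.0748 0.0748 0.0751 0.0752 0.0753] knob 1762 0.11182627156298362
```

The stop is confirmed: more force gave no more travel. The pin is at about step 1 (0.005). I'll repeat full strokes.

>>> jog_arm(
  rows="0 0 0.3 0 0 0 1;0 0 0.45 0 0 0 1;0 0 0.4 0 0 0 1;0 0 0.1 0 0 0 1;0 0 0 0 0 0 1;0 0 0 0 0 0 1",
)

```text
clock: 10.2
ee_pos: [0.5575, -0.2349, 0.2693]
ee_rot: [[-0.99, -0.141, 0.002], [-0.141, 0.99, -0.002], [-0.002, -0.002, -1.0]]
wrist_force: [-7.2, 4.8, 25.9]
finger_gap: -0.0001
finger_force: 12.7
```

>>> jog_arm(
  rows="0 0 -0.35 0 0 0 1;0 0 -0.45 0 0 0 1;0 0 -0.45 0 0 0 1;0 0 0 0 0 0 1;0 0 0 0 0 0 1;0 0 0 0 0 0 1;0 0 0 0 0 0 1;0 0 0 0 0 0 1;0 0 0 0 0 0 1",
)

```text
clock: 10.95
ee_pos: [0.5571, -0.2347, 0.2907]
ee_rot: [[-0.99, -0.141, -0.001], [-0.141, 0.99, 0.001], [0.001, 0.001, -1.0]]
wrist_force: [0.3, 0.1, 0.9]
finger_gap: 0.0003
finger_force: 0.0
```

>>> jog_arm(
  rows="0 0 0.3 0 0 0 1;0 0 0.45 0 0 0 1;0 0 0.4 0 0 0 1;0 0 0.1 0 0 0 1;0 0 0 0 0 0 1;0 0 0 0 0 0 1",
)

```text
clock: 11.45
ee_pos: [0.5575, -0.2348, 0.2694]
ee_rot: [[-0.99, -0.141, 0.002], [-0.141, 0.99, -0.002], [-0.002, -0.002, -1.0]]
wrist_force: [-8.3, 4.6, 26.0]
finger_gap: 0.0
finger_force: 12.7
```

>>> jog_arm(
  rows="0 0 -0.35 0 0 0 1;0 0 -0.45 0 0 0 1;0 0 -0.45 0 0 0 1;0 0 0 0 0 0 1;0 0 0 0 0 0 1;0 0 0 0 0 0 1;0 0 0 0 0 0 1;0 0 0 0 0 0 1;0 0 0 0 0 0 1",
)

```text
clock: 12.2
ee_pos: [0.5571, -0.2347, 0.2907]
ee_rot: [[-0.99, -0.141, -0.001], [-0.141, 0.99, 0.001], [0.001, 0.001, -1.0]]
wrist_force: [0.6, 0.5, 0.1]
finger_gap: 0.0002
finger_force: 0.0
```

```bash
python3 pin.py 5
```

```text
12.2 [ 0.55709841 -0.23465183  0.29070577] [0.61313899 0.49581546 0.13412916]
side 117 [0.0839 0.0843 0.0845 0.0846 0.0847 0.0848 0.0849 0.0856] knob 175 0.11112599644005383
top 132 [0.0833 0.0837 0.0842 0.0843 0.0843 0.0846 0.0847 0.0858] knob 0 0
wrist 1761 [0.0847 0.0847 0.0847 0.0847 0.0848 0.0848 0.0849 0.085 ] knob 1765 0.11181912670577177
```

The pin is rising about 5 mm per stroke and is now near 0.015. It needs two more strokes.

>>> jog_arm(
  rows="0 0 0.3 0 0 0 1;0 0 0.45 0 0 0 1;0 0 0.4 0 0 0 1;0 0 0.1 0 0 0 1;0 0 0 0 0 0 1;0 0 0 0 0 0 1",
)

```text
clock: 12.85
ee_pos: [0.5576, -0.2349, 0.2693]
ee_rot: [[-0.99, -0.141, 0.002], [-0.141, 0.99, -0.002], [-0.002, -0.002, -1.0]]
wrist_force: [-6.9, 4.9, 26.1]
finger_gap: -0.0003
finger_force: 12.6
```

>>> jog_arm(
  rows="0 0 -0.35 0 0 0 1;0 0 -0.45 0 0 0 1;0 0 -0.45 0 0 0 1;0 0 0 0 0 0 1;0 0 0 0 0 0 1;0 0 0 0 0 0 1;0 0 0 0 0 0 1;0 0 0 0 0 0 1;0 0 0 0 0 0 1",
)

```text
clock: 13.6
ee_pos: [0.5571, -0.2346, 0.2907]
ee_rot: [[-0.99, -0.141, -0.001], [-0.141, 0.99, 0.001], [0.001, 0.001, -1.0]]
wrist_force: [0.0, 0.4, 0.2]
finger_gap: 0.0001
finger_force: 0.0
```

>>> jog_arm(
  rows="0 0 0.3 0 0 0 1;0 0 0.45 0 0 0 1;0 0 0.4 0 0 0 1;0 0 0.1 0 0 0 1;0 0 0 0 0 0 1;0 0 0 0 0 0 1",
)

```text
clock: 14.1
ee_pos: [0.5575, -0.2348, 0.2694]
ee_rot: [[-0.99, -0.141, 0.002], [-0.141, 0.99, -0.002], [-0.002, -0.002, -1.0]]
wrist_force: [-7.8, 4.9, 25.5]
finger_gap: -0.0004
finger_force: 12.6
```

>>> jog_arm(
  rows="0 0 -0.35 0 0 0 1;0 0 -0.45 0 0 0 1;0 0 -0.45 0 0 0 1;0 0 0 0 0 0 1;0 0 0 0 0 0 1;0 0 0 0 0 0 1;0 0 0 0 0 0 1;0 0 0 0 0 0 1;0 0 0 0 0 0 1",
)

```text
clock: 14.85
ee_pos: [0.5571, -0.2346, 0.2907]
ee_rot: [[-0.99, -0.141, -0.001], [-0.141, 0.99, 0.001], [0.001, 0.001, -1.0]]
wrist_force: [-0.0, 0.2, 0.5]
finger_gap: -0.0001
finger_force: 0.0
```

```bash
python3 pin.py 6
```

```text
14.85 [ 0.55709644 -0.23464091  0.29069442] [-0.02055766  0.17059154  0.47885662]
side 137 [0.0929 0.093  0.0932 0.0937 0.0937 0.0939 0.0947 0.0955] knob 176 0.11107062169534648
top 131 [0.0931 0.0931 0.0939 0.0943 0.0946 0.0949 0.0952 0.0959] knob 0 0
wrist 1926 [0.0948 0.0948 0.0948 0.0949 0.0949 0.095  0.095  0.095 ] knob 1768 0.11179844791949055
```

The pin reads about 0.093, which is fully out. One extra stroke is harmless and will confirm that it has stopped rising. Then I'll rise clear.

>>> jog_arm(
  rows="0 0 0.3 0 0 0 1;0 0 0.45 0 0 0 1;0 0 0.4 0 0 0 1;0 0 0.1 0 0 0 1;0 0 0 0 0 0 1;0 0 0 0 0 0 1",
)

```text
clock: 15.5
ee_pos: [0.5576, -0.2349, 0.2693]
ee_rot: [[-0.99, -0.141, 0.002], [-0.141, 0.99, -0.002], [-0.002, -0.002, -1.0]]
wrist_force: [-7.8, 5.0, 24.9]
finger_gap: 0.0002
finger_force: 12.6
```

>>> jog_arm(
  rows="0 0 -0.35 0 0 0 1;0 0 -0.45 0 0 0 1;0 0 -0.45 0 0 0 1;0 0 0 0 0 0 1;0 0 0 0 0 0 1;0 0 0 0 0 0 1;0 0 -0.5 0 0 0 1;0 0 -0.9 0 0 0 1;0 0 -0.9 0 0 0 1;0 0 -0.6 0 0 0 1;0 0 0 0 0 0 1;0 0 0 0 0 0 1",
)

```text
clock: 16.5
ee_pos: [0.5574, -0.2349, 0.3496]
ee_rot: [[-0.99, -0.141, 0.001], [-0.141, 0.99, -0.0], [-0.001, -0.001, -1.0]]
wrist_force: [0.0, 0.8, -0.5]
finger_gap: 0.0
finger_force: 0.0
```

```bash
python3 pin.py 7; python3 - <<'E'
import cv2
a=cv2.imread("pics/side7.png")[140:270,190:350];b=cv2.imread("pics/wrist7.png")
a=cv2.resize(a,None,fx=2.46,fy=2.46,interpolation=2);b=cv2.resize(b,(400,320))
cv2.imwrite("pics/f.png",cv2.hconcat([a[:319],cv2.resize(b,(400,319))]))
E
```

```text
16.5 [ 0.5574269  -0.23487274  0.34958431] [ 0.00846344  0.79771057 -0.451275  ]
side 135 [0.0929 0.0929 0.093  0.093  0.0938 0.0943 0.0946 0.0958] knob 216 0.11177903518694932
top 156 [0.0927 0.0928 0.0932 0.0933 0.0935 0.0939 0.0939 0.0943] knob 0 0
wrist 1157 [0.0949 0.0951 0.0951 0.0951 0.0952 0.0952 0.0952 0.0955] knob 2152 0.11223620738102162
```

View pics/f.png

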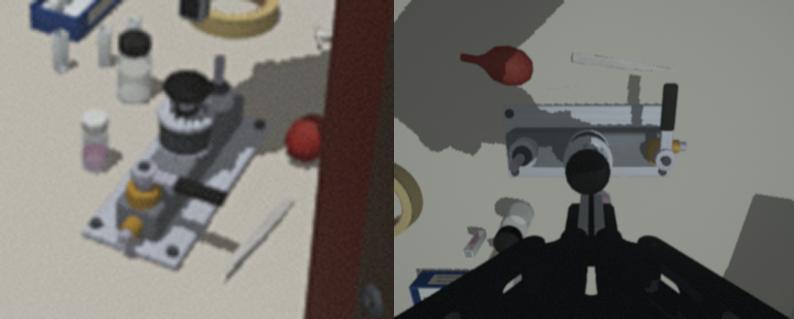

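The pin is fully out and did not rise on the extra stroke. The lever is across the pump, the knob is up, and the small things have not been disturbed. The arm is clear, so I'll hand in.

```bash
python3 -c "
from workcell import arm
print(arm.hand_in())"
```

```text
the job is handed in; nothing more can be done
None
```

I handed the job in at about 17 s: the valve is shut, the pin is fully out (top about 93 mm), the plunger is right up, the arm is clear and the items round the pump look undisturbed.

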